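Lower the jacked shelf board onto its new pegs

ROBOT

A 6-joint arm with a two-finger parallel gripper is mounted at the origin on the work surface. World frame = base frame: x ahead of the robot, y to its left, z up, the work surface at z = 0. Lengths are in m, angles in rad, forces in N, time in s.
With the tool pointing down it reaches from about 0.375 to 0.9 m from the base axis. Payload 3.1 kg.
Tool frame: the origin (TCP) lies between the finger pads; the fingertips stand 19 mm ahead of it and the grasp point (between the pads) is the TCP; z points along the fingers, y is the line along which they close (so a half turn about z gives the same grasp; the last joint's range is limited). The gripper opens to 87 mm and grips with 3 to 60 N. Pads are 19 mm wide; open, the fingers measure 117 mm over their backs; the gripper's body (75 mm by 190 mm) begins 51 mm behind the grasp point.
Start: joints at [1.117, 0.527, 1.433, -0, 1.181, -0.178], TCP at [0.17, 0.601, 0.242] pointing down, gripper open.
Joint ranges: [-3.08, 3.08], [-0.75, 2.2], [0.22, 2.44], [-1.43, 4.57], [0, 2.65], [-2.85, 2.85]. Speed limits (rad/s): [2.79, 2.79, 3.14, 3.14, 3.14, 3.14].

INTERFACE

Orientations are given as a unit quaternion [x, y, z, w].
In Python, from rig import robot, camera, camera_info, hand_in gives the robot as it stands.
- The arm moves only by the shell command python3 -m handwheel 'ROWS' [FORCE]. ROWS is a JSON object of lists of equal length, an entry for each row: "hand": the opening, from 0 (shut) to 1 (fully open); "translation": the shift along the world's x, y, z in mm, a list of three; "turn": the turn, a rotation vector about the world's x, y, z in rad, a list of three. In form: {"hand": [hand, ...], "translation": [[tx, ty, tz], ...], "turn": [[ax, ay, az], ...]}. A call has 1 to 12 rows; each row is the pose to reach, as a shift and turn from the pose commanded when the call began; what a row does not reach only later rows make up. A row lasts 1/12 s, in which the tool goes at most 41.7 mm and 7.16 degrees, less where a joint would pass 70% of its speed; a pose out of reach is approached as far as the arm can. A call with a gripper value outside its range is refused whole. The fingers move at their own pace and stop on an object; FORCE is the grip in N (left out, the last holds). Time passes only in rows, so rows that repeat a pose let the fingers close. It gives the time, the measured TCP pose, the force, the opening and the grip force at its end, in the units of the state.
- robot.get_obs(): the state, without advancing time (a new reading comes with each control period).
- camera(name): name is "scene" or "top" or "wrist"; returns (picture, depth): 480x640x3 uint8, red, green, blue; 480x640 float32, m along the optical axis (not along the pixel's ray), 0 where there is no reading.
- camera_info(name): a dict with "vertical_fov" (degrees; the focal length in pixels is half the picture's height over the tangent of half this angle, whatever the lens; pixels are square), "cx", "cy" (the principal point, pixels), "world_from_camera" (4x4, takes a point from camera to world coordinates). Camera axes: x right, y down, z forward; pixel columns grow to the right and rows downward; lengths in m; the calibration is good to about 2 mm. A picture is of the moment at which its call begins: read the wrist's pose just before it. camera_info takes no time and is no camera call; for the wrist camera it gives the pose at the moment of the call.
- hand_in(): hands the job in; it is judged then, once.
The state is a dict: "time": time; "q": joint angles; "joint_velocities": joint speeds; "joint_torque": joint torques, N m; "position": TCP position; "tool_rot": TCP orientation; "ft_force": force on the tool from outside, world axes, zero at the start; "moment": the same for the moment, N m; "grip_width": finger opening in m; "grip_force": force on a finger pad.
Only numpy, scipy, OpenCV 4.12 (cv2) and the standard library are available. Lean on these libraries where they do the work, as an engineer would, in place of code of your own. Each camera call takes 0.05 s, during which the arm holds its last target. There are 200 camera calls.

TASK

The shelf board is held up on the little red bottle jack so that new front pegs could be fitted. Working only by the ball-ended bar of the jack's release valve, crack the valve open just far enough that the board comes down slowly, never faster than about 2 cm a second, onto its two front pegs, then let the ram sink at least a centimetre clear below the board. Finish by turning the valve shut again and nipping it up snug without straining it, leave the bar free, and disturb nothing else.

Things in the scene. Friction and masses are not known exactly. Their poses are not given: they have to be found in the camera images.
- valve (a joint): rotation of the jack's release valve, rad: 0 where its needle meets the seat, positive open (anticlockwise seen by someone facing the bar end of the jack), stop at 0.8. It takes about 0.2 Nm to turn, stays where it is left and acts at once. Below 0 the needle is pressed into its seat, a stiff spring of about 18 Nm/rad: -0.005 is nipped up, beyond -0.05 the seat is bruised (a failure)
- valve_stem (a point): where the level stem crosses the middle of the valve's bar, 125 mm in front of the ram axis, 82 mm above the planks. Axes as the jack's: x along the stem to the ram, y level towards the end that goes down to open, z up. Free space in front, above, and below to the planks; behind the bar the packing block begins at 47 mm and the board's edge at about 87 mm. 55 mm out, 4 N turns the valve, 8 to 12 N nips it snug, 20 N bruises it
- bar_open (a point): centre of the 14 mm steel ball on the end of the bar that must be pressed DOWN to OPEN the valve (left end, seen by someone facing the bar end of the jack). The bar is a round 8 mm steel rod, 110 mm between ball centres, crosswise through the stem, level when the valve is shut; it swings in the upright plane square to the stem: at angle a this ball is 55 mm x sin(a) below the stem
- bar_shut (a point): centre of the other 14 mm ball of the same bar, 55 mm on the other side of the stem; it rises as the valve opens (towards a wide gripper standing over the bar: keep clear of it). Press this end DOWN to SHUT the valve
- ram (a joint): height of the jack's ram, m: 0 at the start, -0.062 fully down. Loaded, it starts to sink when the valve is open 0.1 to 0.4 rad, differing from jack to jack and with the load, and gains about 25 mm/s per further 0.1 rad; turning back stops it. Once the board is on its pegs the ram halts; with no load it sinks on only when the valve is open past 0.4 to 0.55 rad, at up to 25 mm/s, which does no harm then
- jack: red 2 t bottle jack on a brown wooden packing block (145 x 120 x 55 mm), heavy, does not move. Origin on the planks under the ram axis; x level, from the bar (x = -125 mm) to the ram; y level, along the bar to its opening end; z up. Tank 68 mm across, top at z = 173 mm; pump and upright handle socket, 22 mm across, at x = -49 mm, top at z = 188 mm
- saddle (a point): top centre of the ram's round dark saddle, 38 mm across, which carries the board from below at the start
- board (a joint): tilt of the shelf board, rad: 0 level as jacked up, positive as its front sinks about the rear pegs; the saddle bears 235 mm, and the front edge lies 273 mm, in front of that pivot
- board_under (a point): point on the flat underside of the pine shelf board (400 wide, 285 deep, 24 mm thick, three cartons fixed on it), mid width, 235 mm in front of the pivot, about over the saddle and level with the front pegs; its z axis is square to the board, up. The saddle's distance below this surface is the clearance
- pegs: the two brass front pegs (12 mm thick, sticking 36 mm inwards from the front posts). Origin midway between them, at the height of their tops: the board has landed when board_under is down at this height, 26 to 40 mm below its start
- rack: fixed pine rack, four posts 45 x 24 mm round the board (front ones 300 mm, rear ones 420 mm tall, 432 mm apart) with a peg rail and two brass cabin hooks at the back; origin on the planks between the front posts, x to its back, y to the left seen from the front, z up
- ring_pull: black iron ring pull, 68 mm across, lying on the planks near the jack; origin at its underside; leave it
- hasp: antique copper hasp, 117 x 50 mm, lying on the planks near the jack; origin at its underside; leave it
- pump_handle: the jack's red pump handle, a 240 mm rod 21 mm thick lying on the planks; origin under its middle; leave it
- knocker: green enamel door knocker, 90 mm, lying on the board; origin at its underside; it rides down with the board and must stay on it
There are look-alikes about, which are no part of the job. What is shaped like the jack but blue or pink is not meant.

How it is judged:
On the way, in this order (a step that is already met when the one before it is completed fails the run):
1. the board has come down and rests on the front pegs (contact force between board and pegs above 2 N), for 0.2 s.
2. the ram's saddle has sunk at least 8 mm clear of the board (z of saddle in the frame of board_under below -0.008 m), for 0.2 s.
3. the valve has been shut and nipped up on its seat (value of joint valve below -0.005 rad), for 0.2 s.
At the end, for the whole second after the job is handed in: the board rests on its two front pegs, the saddle is at least 8 mm clear below it, the valve is shut (within 0.01 rad of its seat or tighter) and the ram no longer sinks, with the knocker lying still on the board (contact force between board and pegs above 2 N and z of saddle in the frame of board_under below -0.008 m and value of joint valve below 0.01 rad and velocity of joint ram above -0.001 m/s and linear speed of knocker below 0.01 m/s); the robot touches nothing.
It fails at once if the board comes down on the ram faster than 25 mm/s (velocity of joint ram below -0.025 m/s and z of saddle in the frame of board_under above -0.003 m).
It fails at once if the valve is forced into its seat (turned past -0.05 rad) (value of joint valve below -0.05 rad).
It fails at once if the robot touches the board or what it is part of (contact force between any of the arm, the fingers and board above 1 N).
It fails at once if the ring pull, hasp or pump handle is moved (distance of any of ring_pull, hasp, pump_handle from where it was at the start of the episode above 0.012 m).
It fails at once if the knocker slides or falls off the board (distance of knocker from where it was at the start of the episode above 0.05 m).
It also fails if it takes over 72 s, if anything falls off the work surface, if the arm or the gripper's body presses on something with over 40 N, if the wrist force passes 120 N, or if a joint passes its speed limit or range.

## Working session

There is one attempt and no reset: what is moved stays moved. The work goes in short steps, Python scripts to look and compute and a shell command to move; the robot and the scene stay as the last step left them, time stands still between calls to the robot, and variables do not carry over. Pictures are saved under pics/ and viewed, at most 10 in all, crops included, and the job is handed in when it is done.

```bash
mkdir -p pics; cat > h.py <<'E'
import numpy as np, cv2
from rig import robot, camera, camera_info, hand_in
def grab(n):
    im,d=camera(n); i=camera_info(n); f=240/np.tan(np.radians(i["vertical_fov"])/2)
    return im,d,i,f
def cloud(d,i,f):
    v,u=np.mgrid[0:480,0:640]
    P=np.stack([(u-i["cx"])*d/f,(v-i["cy"])*d/f,d],-1)
    T=np.array(i["world_from_camera"]); return P@T[:3,:3].T+T[:3,3]
E
python3 - <<'E'
from h import *
for n in("scene","top"):
    im,d,i,f=grab(n); cv2.imwrite(f"pics/{n}0.png",im[:,:,::-1]); np.savez(f"{n}0.npz",im=im,d=d,P=cloud(d,i,f)); print(n,f,np.round(i["world_from_camera"],3).tolist())
print(robot.get_obs())
E
```

```text
scene 469.6214002018423 [[0.71, 0.603, -0.365, 0.927], [0.705, -0.601, 0.377, -0.195], [0.008, -0.525, -0.851, 1.002], [0.0, 0.0, 0.0, 1.0]]
top 537.1192058969731 [[0.014, -0.995, 0.103, 0.419], [-1.0, -0.013, 0.003, 0.192], [-0.002, -0.103, -0.995, 1.638], [0.0, 0.0, 0.0, 1.0]]
{'time': 0.1, 'q': array([ 1.11649890e+00,  5.28392533e-01,  1.43375938e+00, -1.89232969e-05,
        1.18138073e+00, -1.78475191e-01]), 'joint_velocities': array([-0.00061371, -0.00114279, -0.00179788, -0.001324  ,  0.00044382,
        0.000953  ]), 'joint_torque': array([-4.84906741e-04, -4.40986490e+01, -1.77150983e+01,  6.34619105e-02,
        5.34413068e-02, -3.53648375e-05]), 'position': array([0.16990048, 0.60082884, 0.24066227]), 'tool_rot': array([ 1.37470735e-01,  9.90505354e-01, -9.24571667e-04, -2.93482894e-04]), 'ft_force': array([-0.94587034, -0.51732509,  0.57613751]), 'moment': array([-0.03524274, -0.00073975, -0.00481361]), 'grip_force': 0.0, 'grip_width': 0.08658495342292975}
```

View pics/scene0.png

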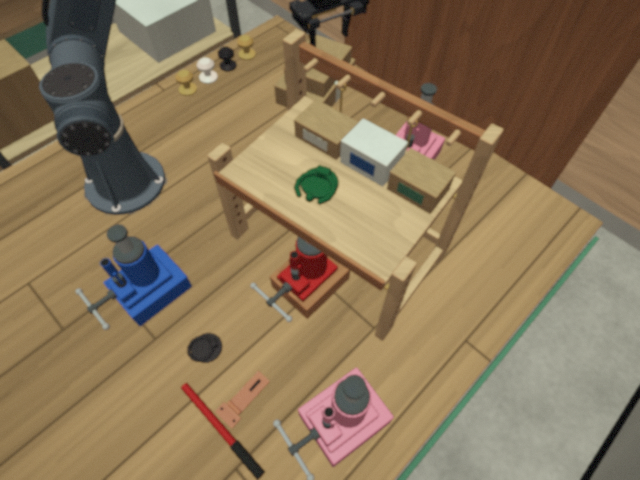

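View pics/top0.png

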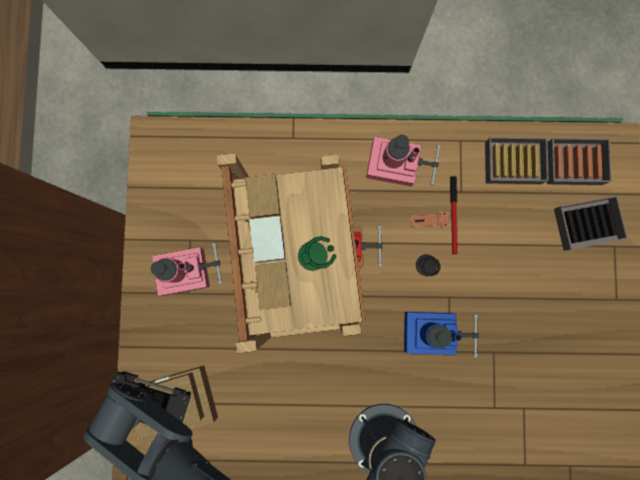

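The top picture shows the board and rack at (300,250), with the bar at (380,228)-(380,264). In the scene picture the bar runs (253,287)-(290,318).

There are four jacks: red under the board at scene (308,262), blue at (140,270), pink at (350,400) and pink behind the rack at (420,135). Only the red one is under the shelf and fits the description. I'll confirm it in one enlarged crop and measure the bar.

```bash
cat > m.py <<'E'
from h import *
def ends(n,box,z=.082,out=None):
    im,d,i,f=grab(n); P=cloud(d,i,f); u0,u1,v0,v1=box
    if out: cv2.imwrite(out,cv2.resize(im[v0:v1,u0:u1,::-1],None,fx=6,fy=6,interpolation=cv2.INTER_CUBIC))
    hsv=cv2.cvtColor(im,cv2.COLOR_RGB2HSV)
    m=np.zeros((480,640),bool); m[v0:v1,u0:u1]=True
    m&=(abs(P[...,2]-z)<.02)&(hsv[...,1]<70)
    k,lab,st,_=cv2.connectedComponentsWithStats(m.astype(np.uint8)); m=lab==1+np.argmax(st[1:,4])
    v,u=np.nonzero(m); T=np.array(i["world_from_camera"])
    r=np.stack([(u-i["cx"])/f,(v-i["cy"])/f,np.ones(len(u))],-1)@T[:3,:3].T
    W=T[:3,3]+r*((z-T[2,3])/r[:,2])[:,None]
    print(n,len(u),"u",u.min(),u.max(),"v",v.min(),v.max(),"z med",np.median(P[m][:,2]))
    (c,s,a)=cv2.minAreaRect((W[:,:2]*1000).astype(np.float32)); print(" rect mm",c,s,a)
    for q in np.argsort(W[:,0])[[0,-1]]: print(" end",W[q].round(4),P[v[q],u[q]].round(4))
    return W
if __name__=="__main__":
    ends("scene",(235,335,235,335),out="pics/crop_s.png")
    ends("top",(366,392,215,280))
E
python3 m.py
```

```text
scene 363 u 250 291 v 282 321 z med 0.08701768399703191
 rect mm (564.77490234375, 47.32563400268555) (60.49604034423828, 123.77689361572266) 89.41716766357422
 end [0.5026 0.0239 0.082 ] [0.5054 0.0225 0.088 ]
 end [0.6264 0.0239 0.082 ] [0.6251 0.0249 0.0778]
top 168 u 366 382 v 225 266 z med 0.08539850165892204
 rect mm (567.2696533203125, 40.71599197387695) (46.479618072509766, 119.84464263916016) 87.50955200195312
 end [0.5066 0.0259 0.082 ] [0.5064 0.0264 0.0866]
 end [0.6265 0.0232 0.082 ] [0.6263 0.0234 0.0835]
```

View pics/crop_s.png

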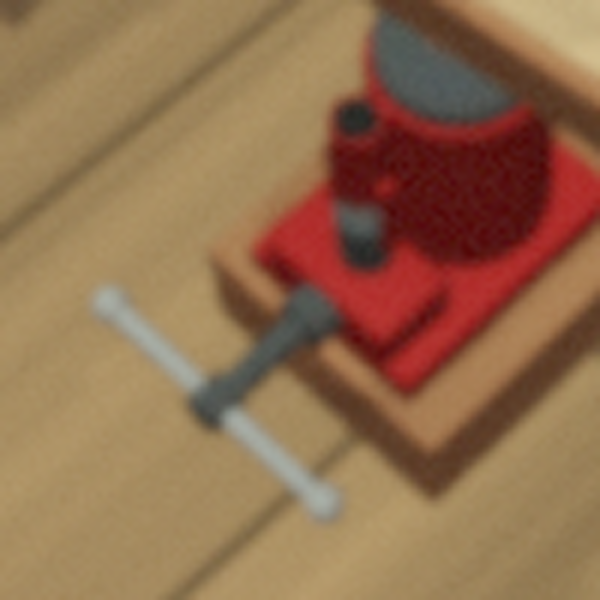

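The crop confirms the red jack on its brown block, with the bar level. Ball centres: open end near x 0.511, y 0.025; shut end near x 0.621, y 0.024, both at z 0.082. I'll go up over the rack with the hand closed.

```bash
python3 -m handwheel '{"hand":[0,0,0,0,0,0,0,0,0,0],"translation":[[0,0,320],[0,0,320],[0,0,320],[0,0,320],[0,0,320],[0,0,320],[0,0,320],[0,0,320],[0,0,320],[0,0,320]],"turn":[[0,0,0],[0,0,0],[0,0,0],[0,0,0],[0,0,0],[0,0,0],[0,0,0],[0,0,0],[0,0,0],[0,0,0]]}' 30
python3 - <<'E'
from h import *
for n in("top","scene"):
    P=np.load(n+"0.npz")["P"]
    m=(P[...,0]>.25)&(P[...,0]<.95)&(P[...,1]>.06)&(P[...,1]<.5)
    for lo,hi in((.2,.26),(.26,.33),(.38,.45)):
        k=m&(P[...,2]>lo)&(P[...,2]<hi); q=P[k]; print(n,lo,len(q),np.percentile(q,[1,50,99],axis=0).round(3).tolist() if len(q) else "")
E
```

```text
time: 1.03
position: [0.1702, 0.6016, 0.5635]
tool_rot: [0.137, 0.991, 0.002, 0.001]
ft_force: [-0.2, 0.1, -0.9]
grip_width: 0.0286
grip_force: 0.0
top 0.2 125 [[0.298, 0.102, 0.203], [0.348, 0.337, 0.244], [0.765, 0.429, 0.26]]
top 0.26 16781 [[0.329, 0.097, 0.263], [0.52, 0.237, 0.271], [0.753, 0.408, 0.328]]
top 0.38 2482 [[0.294, 0.337, 0.382], [0.517, 0.389, 0.403], [0.74, 0.434, 0.422]]
scene 0.2 1117 [[0.299, 0.083, 0.201], [0.732, 0.153, 0.25], [0.778, 0.431, 0.26]]
scene 0.26 25025 [[0.313, 0.091, 0.264], [0.569, 0.229, 0.272], [0.767, 0.396, 0.328]]
scene 0.38 4799 [[0.297, 0.335, 0.38], [0.538, 0.389, 0.401], [0.744, 0.431, 0.422]]
```

```bash
python3 -m handwheel '{"hand":[0,0,0,0,0,0,0,0,0,0,0,0],"translation":[[40,-40,0],[70,-80,0],[100,-120,0],[130,-160,0],[160,-200,0],[180,-240,0],[200,-280,0],[220,-320,0],[240,-350,0],[260,-390,0],[270,-430,0],[280,-470,0]],"turn":[[0,0,-0.1],[0,0,-0.2],[0,0,-0.3],[0,0,-0.4],[0,0,-0.5],[0,0,-0.6],[0,0,-0.7],[0,0,-0.8],[0,0,-0.9],[0,0,-1.0],[0,0,-1.1],[0,0,-1.2]]}'
```

```text
time: 2.03
position: [0.4336, 0.1788, 0.5587]
tool_rot: [0.675, 0.738, -0.002, -0.002]
ft_force: [1.0, -0.5, 0.3]
grip_width: 0.0
grip_force: 0.0
```

```bash
python3 -m handwheel '{"hand":[0,0,0,0,0,0,0,0,0,0,0,0],"translation":[[20,-40,0],[40,-80,0],[53,-107,0],[53,-107,-40],[53,-107,-80],[53,-107,-120],[53,-107,-160],[53,-107,-200],[53,-107,-240],[53,-107,-270],[53,-107,-270],[53,-107,-270]],"turn":[[0,0,-0.05],[0,0,-0.1],[0,0,-0.1],[0,0,-0.1],[0,0,-0.1],[0,0,-0.1],[0,0,-0.1],[0,0,-0.1],[0,0,-0.1],[0,0,-0.1],[0,0,-0.1],[0,0,-0.1]]}'; python3 - <<'E'
from h import *
im,d,i,f=grab("wrist"); cv2.imwrite("pics/w1.png",im[:,:,::-1]); print(robot.get_obs()["position"])
E
```

```text
time: 3.03
position: [0.4843, 0.0739, 0.2891]
tool_rot: [0.709, 0.705, -0.002, -0.003]
ft_force: [1.3, 0.2, 0.6]
grip_width: 0.0003
grip_force: 0.0
[0.48619494 0.07382754 0.29127834]
```

View pics/w1.png

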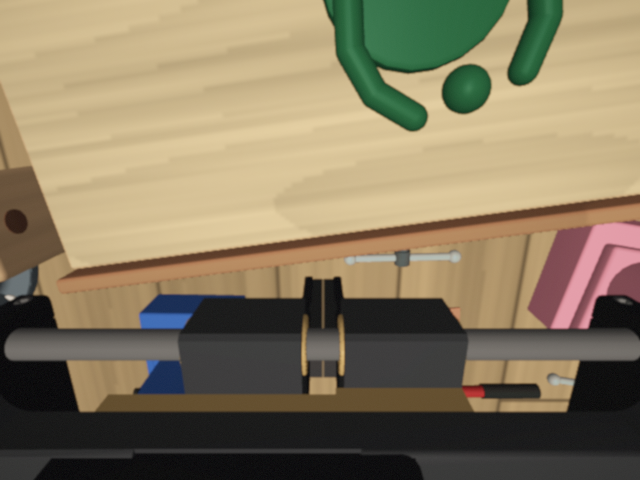

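The wrist picture shows the bar at (350..455,258), beyond the fingers, and the board edge close behind. I'm 50 mm too far back because the earlier row was speed limited. I'll move forward first, then down.

```bash
python3 -m handwheel '{"hand":[0,0,0,0,0,0,0,0,0,0,0,0],"translation":[[0,-30,0],[10,-55,0],[17,-55,0],[17,-55,0],[17,-55,-30],[17,-55,-60],[17,-55,-90],[17,-55,-120],[17,-55,-140],[17,-55,-160],[17,-55,-160],[17,-55,-160]],"turn":[[0,0,0],[0,0,0],[0,0,0],[0,0,0],[0,0,0],[0,0,0],[0,0,0],[0,0,0],[0,0,0],[0,0,0],[0,0,0],[0,0,0]]}'; python3 - <<'E'
from h import *
im,d,i,f=grab("wrist"); cv2.imwrite("pics/w2.png",im[:,:,::-1]); print(robot.get_obs()["position"],robot.get_obs()["ft_force"])
E
```

```text
time: 4.08
position: [0.5036, 0.0195, 0.1319]
tool_rot: [0.709, 0.706, -0.0, -0.0]
ft_force: [-0.5, 0.1, 0.1]
grip_width: 0.0004
grip_force: 0.0
[0.5043237  0.01927649 0.13270868] [0.25258775 0.48396103 0.27097377]
```

View pics/w2.png

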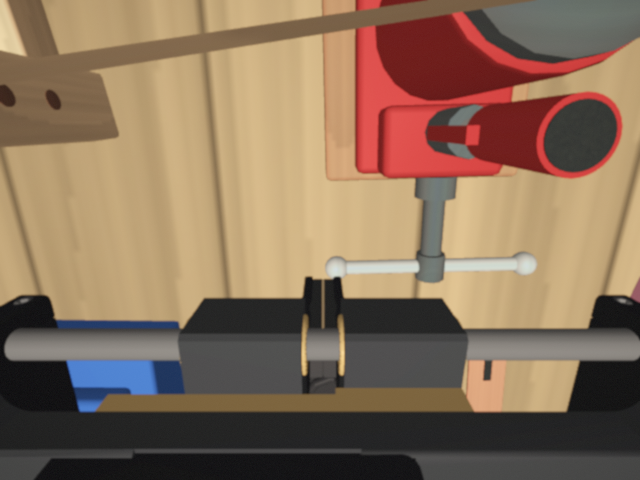

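Balls at (336,268) and (525,264), fingertips ending near (323,280). I'll cast rays on z = 0.082 to check the alignment.

```bash
python3 - <<'E'
from h import *
i=camera_info("wrist"); f=240/np.tan(np.radians(i["vertical_fov"])/2); T=np.array(i["world_from_camera"])
for p in((336,267),(525,263),(431,266)):
    r=T[:3,:3]@[(p[0]-i["cx"])/f,(p[1]-i["cy"])/f,1]; print((T[:3,3]+r*(.082-T[2,3])/r[2]).round(4))
t=np.array([.5043,.0193,.1137]); c=T[:3,:3].T@(t-T[:3,3]); print(c[:2]/c[2]*f+[i["cx"],i["cy"]])
E
```

```text
[0.5109 0.0218 0.082 ]
[0.6236 0.0238 0.082 ]
[0.5677 0.0222 0.082 ]
[325.42890359 295.12035679]
```

```bash
cat > b.py <<'E'
from h import *
def board():
    D=np.load("scene0.npz")["P"]
    m=(D[...,0]>.40)&(D[...,0]<.70)&(D[...,1]>.11)&(D[...,1]<.16)&(abs(D[...,2]-.270)<.012)
    im,d,i,f=grab("scene"); P=cloud(d,i,f); z=P[...,2]-D[...,2]; z=z[m&(P[...,2]>.2)&(P[...,2]<.30)]
    o=robot.get_obs()
    print("t %.2f n %d drop mm %.2f | z %.4f F %s"%(o["time"],len(z),-1000*np.median(z),o["position"][2],o["ft_force"].round(1)))
if __name__=="__main__": board()
E
python3 b.py; python3 b.py
python3 -m handwheel '{"hand":[0,0,0,0,0],"translation":[[0,2,-15],[0,2,-22],[0,2,-22],[0,2,-22],[0,2,-22]],"turn":[[0,0,0],[0,0,0],[0,0,0],[0,0,0],[0,0,0]]}'; python3 b.py
```

```text
t 4.18 n 2661 drop mm 0.03 | z 0.1332 F [-0.3  0.2 -0.2]
t 4.23 n 2659 drop mm 0.03 | z 0.1333 F [ 0.2 -0.3 -0.1]
time: 4.65
position: [0.5039, 0.0207, 0.1102]
tool_rot: [0.709, 0.705, 0.0, 0.0]
ft_force: [-0.0, 0.0, 0.2]
grip_width: 0.0
grip_force: 0.0
t 4.70 n 2645 drop mm 0.02 | z 0.1102 F [-0.1  0.4  0. ]
```

```bash
python3 -m handwheel '{"hand":[0,0,0,0,0],"translation":[[0,0,-1],[0,0,-2],[0,0,-3],[0,0,-4],[0,0,-4]],"turn":[[0,0,0],[0,0,0],[0,0,0],[0,0,0],[0,0,0]]}'; python3 b.py
python3 -m handwheel '{"hand":[0,0,0],"translation":[[0,0,-1],[0,0,-2],[0,0,-2]],"turn":[[0,0,0],[0,0,0],[0,0,0]]}'; python3 b.py
```

```text
time: 5.12
position: [0.5037, 0.0207, 0.1056]
tool_rot: [0.709, 0.705, 0.0, 0.0]
ft_force: [0.1, -0.4, 1.9]
grip_width: 0.0006
grip_force: 1.1
t 5.17 n 2659 drop mm -0.00 | z 0.1057 F [-0.3 -0.1  2.6]
time: 5.42
position: [0.5033, 0.0208, 0.1034]
tool_rot: [0.709, 0.705, -0.0, -0.0]
ft_force: [-0.4, -0.0, 2.0]
grip_width: 0.001
grip_force: 1.4
t 5.47 n 2663 drop mm -0.02 | z 0.1035 F [-1.  -0.4  1.5]
```

Contact is made and the valve is turning. I'll continue in 1 mm steps, watching the board.

```bash
for k in 1; do :; done
python3 -m handwheel '{"hand":[0,0,0],"translation":[[0,0,-1],[0,0,-1],[0,0,-1]],"turn":[[0,0,0],[0,0,0],[0,0,0]]}' >/dev/null; python3 b.py
python3 -m handwheel '{"hand":[0,0,0],"translation":[[0,0,-1],[0,0,-1],[0,0,-1]],"turn":[[0,0,0],[0,0,0],[0,0,0]]}' >/dev/null; python3 b.py
python3 -m handwheel '{"hand":[0,0,0],"translation":[[0,0,-1],[0,0,-1],[0,0,-1]],"turn":[[0,0,0],[0,0,0],[0,0,0]]}' >/dev/null; python3 b.py
```

```text
t 5.77 n 2668 drop mm -0.01 | z 0.1024 F [-0.8 -0.3  2.8]
t 6.07 n 2661 drop mm 0.08 | z 0.1015 F [-1.1 -1.   1.4]
t 6.37 n 2673 drop mm -0.00 | z 0.1005 F [-0.7 -1.   2.4]
```

```bash
python3 -m handwheel '{"hand":[0,0,0],"translation":[[0,0,-1],[0,0,-1],[0,0,-1]],"turn":[[0,0,0],[0,0,0],[0,0,0]]}' >/dev/null; python3 b.py
python3 -m handwheel '{"hand":[0,0,0],"translation":[[0,0,-1],[0,0,-1],[0,0,-1]],"turn":[[0,0,0],[0,0,0],[0,0,0]]}' >/dev/null; python3 b.py
python3 -m handwheel '{"hand":[0,0,0],"translation":[[0,0,-1],[0,0,-1],[0,0,-1]],"turn":[[0,0,0],[0,0,0],[0,0,0]]}' >/dev/null; python3 b.py
```

```text
t 6.67 n 2677 drop mm -0.03 | z 0.0995 F [-1.4  0.1  1.8]
t 6.97 n 2671 drop mm 0.01 | z 0.0985 F [-0.8 -0.4  1.9]
t 7.27 n 2679 drop mm -0.03 | z 0.0975 F [-1.5 -0.   2.6]
```

```bash
python3 -m handwheel '{"hand":[0,0,0],"translation":[[0,0,-1],[0,0,-1],[0,0,-1]],"turn":[[0,0,0],[0,0,0],[0,0,0]]}' >/dev/null; python3 b.py
python3 -m handwheel '{"hand":[0,0,0],"translation":[[0,0,-1],[0,0,-1],[0,0,-1]],"turn":[[0,0,0],[0,0,0],[0,0,0]]}' >/dev/null; python3 b.py
python3 -m handwheel '{"hand":[0,0,0],"translation":[[0,0,-1],[0,0,-1],[0,0,-1]],"turn":[[0,0,0],[0,0,0],[0,0,0]]}' >/dev/null; python3 b.py
```

```text
t 7.57 n 2681 drop mm -0.06 | z 0.0965 F [-1.5  0.5  2.7]
t 7.87 n 2683 drop mm 0.01 | z 0.0955 F [-0.2 -0.2  1.5]
t 8.17 n 2681 drop mm 0.02 | z 0.0945 F [-1.2  0.8  2.7]
```

```bash
python3 -m handwheel '{"hand":[0,0,0],"translation":[[0,0,-1],[0,0,-1],[0,0,-1]],"turn":[[0,0,0],[0,0,0],[0,0,0]]}' >/dev/null; python3 b.py
python3 -m handwheel '{"hand":[0,0,0],"translation":[[0,0,-1],[0,0,-1],[0,0,-1]],"turn":[[0,0,0],[0,0,0],[0,0,0]]}' >/dev/null; python3 b.py
python3 -m handwheel '{"hand":[0,0,0],"translation":[[0,0,-1],[0,0,-1],[0,0,-1]],"turn":[[0,0,0],[0,0,0],[0,0,0]]}' >/dev/null; python3 b.py
```

```text
t 8.47 n 2690 drop mm 0.01 | z 0.0935 F [-0.9  0.6  2.4]
t 8.77 n 2696 drop mm 0.05 | z 0.0926 F [-0.6  0.2  2.4]
t 9.07 n 2697 drop mm 0.96 | z 0.0916 F [1.1 0.3 3.3]
```

```bash
python3 -m handwheel '{"hand":[0,0,0],"translation":[[0,0,0],[0,0,0],[0,0,0]],"turn":[[0,0,0],[0,0,0],[0,0,0]]}' >/dev/null; python3 b.py
python3 -m handwheel '{"hand":[0,0,0],"translation":[[0,0,-1],[0,0,-1],[0,0,-1]],"turn":[[0,0,0],[0,0,0],[0,0,0]]}' >/dev/null; python3 b.py
python3 -m handwheel '{"hand":[0,0,0],"translation":[[0,0,0],[0,0,0],[0,0,0]],"turn":[[0,0,0],[0,0,0],[0,0,0]]}' >/dev/null; python3 b.py
```

```text
t 9.37 n 2703 drop mm 2.81 | z 0.0915 F [ 0.4 -0.5  1.6]
t 9.67 n 2695 drop mm 5.12 | z 0.0905 F [0.1 0.3 2.4]
t 9.97 n 2699 drop mm 7.44 | z 0.0905 F [ 1.2 -0.4  1.5]
```

About 8 mm/s, which is a good rate, so I'll hold the bar here.

```bash
python3 -m handwheel '{"hand":[0,0,0,0,0,0,0,0],"translation":[[0,0,0],[0,0,0],[0,0,0],[0,0,0],[0,0,0],[0,0,0],[0,0,0],[0,0,0]],"turn":[[0,0,0],[0,0,0],[0,0,0],[0,0,0],[0,0,0],[0,0,0],[0,0,0],[0,0,0]]}' >/dev/null; python3 b.py
python3 -m handwheel '{"hand":[0,0,0,0,0,0,0,0],"translation":[[0,0,0],[0,0,0],[0,0,0],[0,0,0],[0,0,0],[0,0,0],[0,0,0],[0,0,0]],"turn":[[0,0,0],[0,0,0],[0,0,0],[0,0,0],[0,0,0],[0,0,0],[0,0,0],[0,0,0]]}' >/dev/null; python3 b.py
python3 -m handwheel '{"hand":[0,0,0,0,0,0,0,0],"translation":[[0,0,0],[0,0,0],[0,0,0],[0,0,0],[0,0,0],[0,0,0],[0,0,0],[0,0,0]],"turn":[[0,0,0],[0,0,0],[0,0,0],[0,0,0],[0,0,0],[0,0,0],[0,0,0],[0,0,0]]}' >/dev/null; python3 b.py
```

```text
t 10.68 n 2700 drop mm 12.51 | z 0.0905 F [-0.5 -1.   1.8]
t 11.40 n 2700 drop mm 16.96 | z 0.0905 F [-0.5  0.3  2.2]
t 12.12 n 2703 drop mm 20.90 | z 0.0905 F [-1.  -0.4  1.5]
```

```bash
python3 -m handwheel '{"hand":[0,0,0,0,0,0,0,0,0,0,0,0],"translation":[[0,0,0],[0,0,0],[0,0,0],[0,0,0],[0,0,0],[0,0,0],[0,0,0],[0,0,0],[0,0,0],[0,0,0],[0,0,0],[0,0,0]],"turn":[[0,0,0],[0,0,0],[0,0,0],[0,0,0],[0,0,0],[0,0,0],[0,0,0],[0,0,0],[0,0,0],[0,0,0],[0,0,0],[0,0,0]]}' >/dev/null; python3 b.py
python3 -m handwheel '{"hand":[0,0,0,0,0,0,0,0,0,0,0,0],"translation":[[0,0,0],[0,0,0],[0,0,0],[0,0,0],[0,0,0],[0,0,0],[0,0,0],[0,0,0],[0,0,0],[0,0,0],[0,0,0],[0,0,0]],"turn":[[0,0,0],[0,0,0],[0,0,0],[0,0,0],[0,0,0],[0,0,0],[0,0,0],[0,0,0],[0,0,0],[0,0,0],[0,0,0],[0,0,0]]}' >/dev/null; python3 b.py
python3 -m handwheel '{"hand":[0,0,0,0,0,0,0,0,0,0,0,0],"translation":[[0,0,0],[0,0,0],[0,0,0],[0,0,0],[0,0,0],[0,0,0],[0,0,0],[0,0,0],[0,0,0],[0,0,0],[0,0,0],[0,0,0]],"turn":[[0,0,0],[0,0,0],[0,0,0],[0,0,0],[0,0,0],[0,0,0],[0,0,0],[0,0,0],[0,0,0],[0,0,0],[0,0,0],[0,0,0]]}' >/dev/null; python3 b.py
```

```text
t 13.17 n 2699 drop mm 25.50 | z 0.0905 F [-1.5 -0.2  0.9]
t 14.22 n 2706 drop mm 27.17 | z 0.0905 F [-1.3 -0.8  0.8]
t 15.27 n 2699 drop mm 27.22 | z 0.0906 F [-0.2 -0.1  1.3]
```

```bash
python3 -m handwheel '{"hand":[0,0,0,0,0],"translation":[[0,0,-1],[0,0,-1],[0,0,-1],[0,0,-1],[0,0,-1]],"turn":[[0,0,0],[0,0,0],[0,0,0],[0,0,0],[0,0,0]]}' >/dev/null; python3 b.py
python3 -m handwheel '{"hand":[0,0,0,0,0],"translation":[[0,0,-1],[0,0,-1],[0,0,-1],[0,0,-1],[0,0,-1]],"turn":[[0,0,0],[0,0,0],[0,0,0],[0,0,0],[0,0,0]]}' >/dev/null; python3 b.py
```

```text
t 15.73 n 2698 drop mm 29.03 | z 0.0896 F [-1.7  0.1  2.9]
t 16.20 n 2705 drop mm 32.54 | z 0.0886 F [ 0.  -0.2  2.4]
```

It hadn't landed: the onset drifts with the load. It's sinking again at about 7 mm/s, so I'll hold.

```bash
python3 -m handwheel '{"hand":[0,0,0,0,0,0],"translation":[[0,0,0],[0,0,0],[0,0,0],[0,0,0],[0,0,0],[0,0,0]],"turn":[[0,0,0],[0,0,0],[0,0,0],[0,0,0],[0,0,0],[0,0,0]]}' >/dev/null; python3 b.py
python3 -m handwheel '{"hand":[0,0,0,0,0,0],"translation":[[0,0,0],[0,0,0],[0,0,0],[0,0,0],[0,0,0],[0,0,0]],"turn":[[0,0,0],[0,0,0],[0,0,0],[0,0,0],[0,0,0],[0,0,0]]}' >/dev/null; python3 b.py
python3 -m handwheel '{"hand":[0,0,0,0,0,0],"translation":[[0,0,-1],[0,0,-1],[0,0,-1],[0,0,-1],[0,0,-1],[0,0,-1]],"turn":[[0,0,0],[0,0,0],[0,0,0],[0,0,0],[0,0,0],[0,0,0]]}' >/dev/null; python3 b.py
```

```text
t 16.75 n 2702 drop mm 35.99 | z 0.0886 F [ 0.9 -0.2  2.4]
t 17.30 n 2714 drop mm 36.06 | z 0.0885 F [-0.  -0.5  1.4]
t 17.85 n 2712 drop mm 36.15 | z 0.0875 F [0.5 0.1 2.4]
```

```bash
python3 -m handwheel '{"hand":[0,0,0,0],"translation":[[0,0,-1],[0,0,-1],[0,0,-1],[0,0,-1]],"turn":[[0,0,0],[0,0,0],[0,0,0],[0,0,0]]}' >/dev/null; python3 b.py
python3 -m handwheel '{"hand":[0,0,0,0],"translation":[[0,0,-1],[0,0,-1],[0,0,-1],[0,0,-1]],"turn":[[0,0,0],[0,0,0],[0,0,0],[0,0,0]]}' >/dev/null; python3 b.py
python3 - <<'E'
from h import *
im,d,i,f=grab("scene"); cv2.imwrite("pics/s2.png",cv2.resize(im[130:350,180:440,::-1],None,fx=2.5,fy=2.5,interpolation=cv2.INTER_CUBIC))
E
```

```text
t 18.23 n 2710 drop mm 36.10 | z 0.0865 F [-0.3  0.1  1.7]
t 18.62 n 2715 drop mm 36.08 | z 0.0854 F [0.1 0.1 2.6]
```

View pics/s2.png

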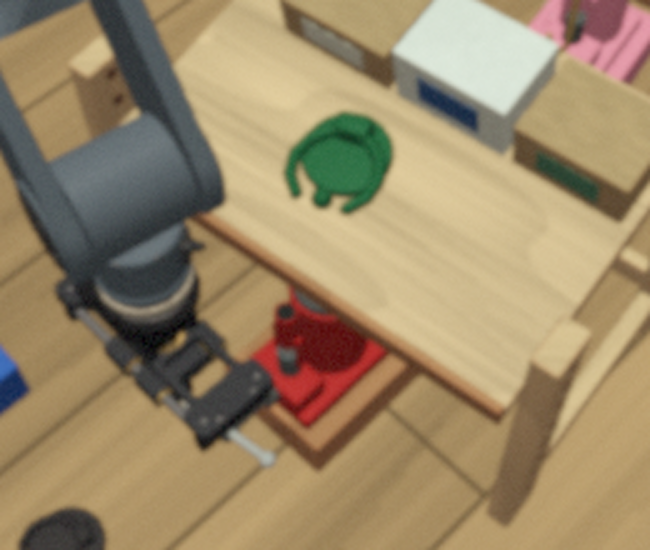

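The board's front sits evenly and no longer moves at 36.1 mm, so it has landed. The knocker is in place and the bar's shut ball is at (268,458). Now I'll open it to about 0.63 rad so the ram sinks unloaded.

```bash
python3 -m handwheel '{"hand":[0,0,0,0,0,0,0,0,0,0,0,0],"translation":[[0,0,-1],[0,0,-2],[0,0,-3],[0,0,-4],[0,0,-5],[0,0,-6],[0,0,-7],[0,0,-8],[0,0,-9],[0,0,-10],[0,0,-10],[0,0,-10]],"turn":[[0,0,0],[0,0,0],[0,0,0],[0,0,0],[0,0,0],[0,0,0],[0,0,0],[0,0,0],[0,0,0],[0,0,0],[0,0,0],[0,0,0]]}' ; python3 b.py
python3 -m handwheel '{"hand":[0,0,0,0,0,0,0,0,0,0,0,0],"translation":[[0,0,0],[0,0,0],[0,0,0],[0,0,0],[0,0,0],[0,0,0],[0,0,0],[0,0,0],[0,0,0],[0,0,0],[0,0,0],[0,0,0]],"turn":[[0,0,0],[0,0,0],[0,0,0],[0,0,0],[0,0,0],[0,0,0],[0,0,0],[0,0,0],[0,0,0],[0,0,0],[0,0,0],[0,0,0]]}' >/dev/null; python3 b.py
python3 - <<'E'
from h import *
im,d,i,f=grab("wrist"); cv2.imwrite("pics/w3.png",im[:,:,::-1])
E
```

```text
time: 19.67
position: [0.5027, 0.0209, 0.0752]
tool_rot: [0.709, 0.705, -0.001, -0.001]
ft_force: [-2.3, -0.9, 1.2]
grip_width: 0.0005
grip_force: 1.2
t 19.72 n 2756 drop mm 36.07 | z 0.0752 F [-2.1 -0.8  0.2]
t 20.77 n 2752 drop mm 36.25 | z 0.0755 F [-4.5  0.6 -0.4]
```

View pics/w3.png

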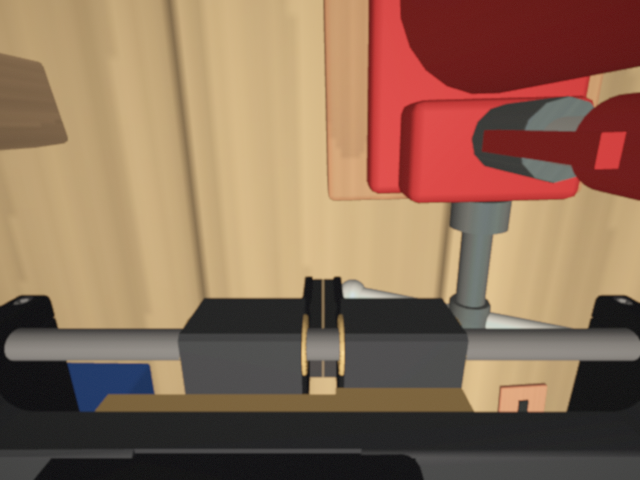

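The ball at (352,288) now sits right of the fingertips (edge at 341), with a side force of -4.5 N. The tips are sliding off its flank, so I'll compute the bar angle and re-seat the fingers further in.

```bash
python3 - <<'E'
from h import *
i=camera_info("wrist"); f=240/np.tan(np.radians(i["vertical_fov"])/2); T=np.array(i["world_from_camera"])
for p in((352,289),(415,297),(500,320),(560,328)):
    r=T[:3,:3]@[(p[0]-i["cx"])/f,(p[1]-i["cy"])/f,1]; q=T[:3,3]+r*(.0228-T[1,3])/r[1]; print(p,q.round(4), "a", np.arctan2(.082-q[2],.5668-q[0]).round(3))
E
python3 -m handwheel '{"hand":[0,0,0,0],"translation":[[0,0,10],[0,0,25],[0,0,25],[0,0,25]],"turn":[[0,0,0],[0,0,0],[0,0,0],[0,0,0]]}'
python3 -m handwheel '{"hand":[0,0,0,0],"translation":[[6,0,0],[12,1,0],[12,1,0],[12,1,0]],"turn":[[0,0,0],[0,0,0],[0,0,0],[0,0,0]]}'
```

```text
(352, 289) [0.5168 0.0228 0.0533] a 0.521
(415, 297) [0.5472 0.0228 0.0625] a 0.783
(500, 320) [0.5788 0.0228 0.0845] a -2.939
(560, 328) [0.6007 0.0228 0.091 ] a -2.882
time: 21.15
position: [0.5067, 0.0202, 0.1022]
tool_rot: [0.709, 0.705, 0.002, 0.003]
ft_force: [-0.4, 0.1, -0.6]
grip_width: 0.0008
grip_force: 0.0
time: 21.48
position: [0.5162, 0.0218, 0.1002]
tool_rot: [0.709, 0.705, 0.0, 0.0]
ft_force: [-0.1, -0.3, 0.1]
grip_width: 0.0004
grip_force: 0.0
```

```bash
python3 -m handwheel '{"hand":[0,0,0,0,0,0,0,0,0,0],"translation":[[0,0,-8],[0,0,-14],[0,0,-18],[0,0,-20],[0,0,-21],[0,0,-22],[0,0,-23],[0,0,-24],[0,0,-25],[0,0,-25]],"turn":[[0,0,0],[0,0,0],[0,0,0],[0,0,0],[0,0,0],[0,0,0],[0,0,0],[0,0,0],[0,0,0],[0,0,0]]}'
python3 -m handwheel '{"hand":[0,0,0,0,0,0,0,0,0,0,0,0],"translation":[[0,0,0],[0,0,0],[0,0,0],[0,0,0],[0,0,0],[0,0,0],[0,0,0],[0,0,0],[0,0,0],[0,0,0],[0,0,0],[0,0,0]],"turn":[[0,0,0],[0,0,0],[0,0,0],[0,0,0],[0,0,0],[0,0,0],[0,0,0],[0,0,0],[0,0,0],[0,0,0],[0,0,0],[0,0,0]]}'; python3 b.py
python3 - <<'E'
from h import *
im,d,i,f=grab("wrist"); cv2.imwrite("pics/w4.png",im[:,:,::-1])
E
```

```text
time: 22.32
position: [0.5172, 0.0218, 0.0762]
tool_rot: [0.709, 0.705, 0.001, 0.002]
ft_force: [1.7, 1.2, 5.0]
grip_width: 0.0001
grip_force: 2.1
time: 23.32
position: [0.5169, 0.0217, 0.0761]
tool_rot: [0.709, 0.705, 0.001, 0.001]
ft_force: [2.6, 1.5, 5.7]
grip_width: 0.0002
grip_force: 2.7
t 23.37 n 2604 drop mm 36.22 | z 0.0761 F [2.4 1.7 4.4]
```

View pics/w4.png

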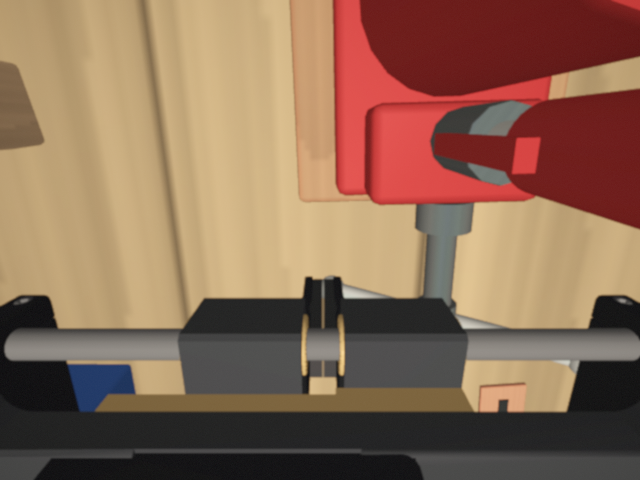

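```bash
python3 -m handwheel '{"hand":[0,0,0,0,0,0,0,0,0,0,0,0],"translation":[[0,0,-1],[0,0,-1],[0,0,-1],[0,0,-1],[0,0,-1],[0,0,-1],[0,0,-1],[0,0,-1],[0,0,-1],[0,0,-1],[0,0,-1],[0,0,-1]],"turn":[[0,0,0],[0,0,0],[0,0,0],[0,0,0],[0,0,0],[0,0,0],[0,0,0],[0,0,0],[0,0,0],[0,0,0],[0,0,0],[0,0,0]]}'
python3 -m handwheel '{"hand":[0,0,0,0,0,0,0,0,0,0,0,0],"translation":[[0,0,0],[0,0,0],[0,0,0],[0,0,0],[0,0,0],[0,0,0],[0,0,0],[0,0,0],[0,0,0],[0,0,0],[0,0,0],[0,0,0]],"turn":[[0,0,0],[0,0,0],[0,0,0],[0,0,0],[0,0,0],[0,0,0],[0,0,0],[0,0,0],[0,0,0],[0,0,0],[0,0,0],[0,0,0]]}'; python3 b.py
```

```text
time: 24.42
position: [0.5172, 0.0217, 0.0752]
tool_rot: [0.709, 0.705, 0.001, 0.002]
ft_force: [3.5, 2.0, 5.7]
grip_width: 0.0007
grip_force: 2.7
time: 25.42
position: [0.5173, 0.0216, 0.0752]
tool_rot: [0.709, 0.705, 0.001, 0.002]
ft_force: [2.7, 2.3, 5.6]
grip_width: 0.0003
grip_force: 2.7
t 25.47 n 2608 drop mm 36.17 | z 0.0752 F [3.8 1.7 4.6]
```

I'll lift off, back away and tilt to look under the board at the saddle.

```bash
python3 -m handwheel '{"hand":[0,0,0,0,0,0,0,0,0,0,0,0],"translation":[[0,0,20],[0,0,50],[0,0,80],[0,-20,110],[10,-50,120],[20,-80,120],[40,-110,120],[50,-140,120],[50,-150,120],[50,-150,120],[50,-150,120],[50,-150,120]],"turn":[[0,0,0],[0,0,0],[0,0,0],[0.1,0,0],[0.2,0,0],[0.3,0,0],[0.4,0,0],[0.5,0,0],[0.6,0,0],[0.7,0,0],[0.8,0,0],[0.9,0,0]]}'
python3 - <<'E'
from h import *
im,d,i,f=grab("wrist"); P=cloud(d,i,f); np.savez("w5.npz",im=im,P=P); cv2.imwrite("pics/w5.png",im[:,:,::-1])
E
```

```text
time: 26.47
position: [0.5644, -0.1289, 0.1941]
tool_rot: [0.638, 0.634, 0.308, -0.311]
ft_force: [-0.2, 0.7, -0.7]
grip_width: 0.0006
grip_force: 0.0
```

View pics/w5.png

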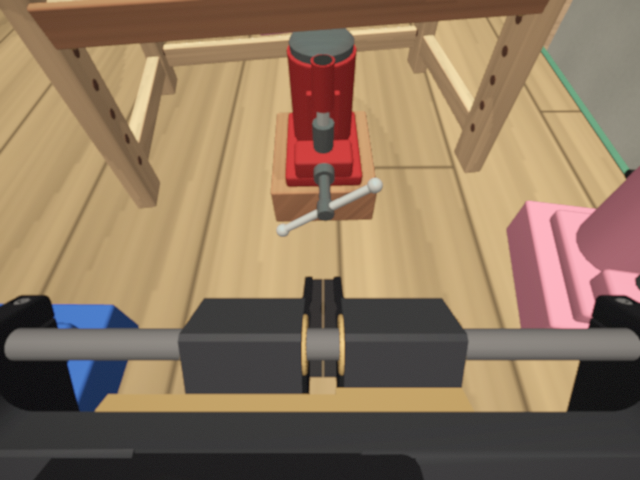

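Seen from the front, the bar is tilted open: balls at (282,230) and (376,184). The saddle is hidden behind the board edge above (322,40), so I'll measure the angle and look from lower down.

```bash
python3 - <<'E'
from h import *
i=camera_info("wrist"); f=240/np.tan(np.radians(i["vertical_fov"])/2); T=np.array(i["world_from_camera"])
Q=[]
for p in((282,230),(376,184),(325,209)):
    r=T[:3,:3]@[(p[0]-i["cx"])/f,(p[1]-i["cy"])/f,1]; q=T[:3,3]+r*(.0228-T[1,3])/r[1]; Q.append(q); print(p,q.round(4))
d=Q[1]-Q[0]; print("a",np.arctan2(d[2],d[0])); print("cam",T[:3,3].round(3),T[:3,2].round(3))
P=np.load("w5.npz")["P"]; 
for c,r in((300,22),(322,30),(322,45)): print(c,r,P[r,c].round(4))
E
python3 -m handwheel '{"hand":[0,0,0,0,0,0,0],"translation":[[0,-20,-20],[0,-40,-40],[0,-60,-60],[0,-60,-80],[0,-60,-100],[0,-60,-100],[0,-60,-100]],"turn":[[0.1,0,0],[0.2,0,0],[0.3,0,0],[0.4,0,0],[0.45,0,0],[0.45,0,0],[0.45,0,0]]}'
python3 - <<'E'
from h import *
im,d,i,f=grab("wrist"); P=cloud(d,i,f); np.savez("w6.npz",im=im,P=P); cv2.imwrite("pics/w6.png",im[:,:,::-1])
T=np.array(i["world_from_camera"]);print("cam",T[:3,3].round(3),T[:3,2].round(3))
E
```

```text
(282, 230) [0.5192 0.0228 0.0478]
(376, 184) [0.6098 0.0228 0.1156]
(325, 209) [0.5644 0.0228 0.0815]
a 0.6423435072793466
cam [ 0.563 -0.193  0.345] [-0.005  0.571 -0.821]
300 22 [0.5461 0.1069 0.2134]
322 30 [0.5635 0.1511 0.1867]
322 45 [0.5634 0.1255 0.1859]
time: 27.1
position: [0.5642, -0.1869, 0.0928]
tool_rot: [0.553, 0.549, 0.44, -0.445]
ft_force: [0.9, -0.8, 1.1]
grip_width: 0.0005
grip_force: 0.0
cam [ 0.565 -0.309  0.208] [-0.003  0.866 -0.5  ]
```

View pics/w6.png

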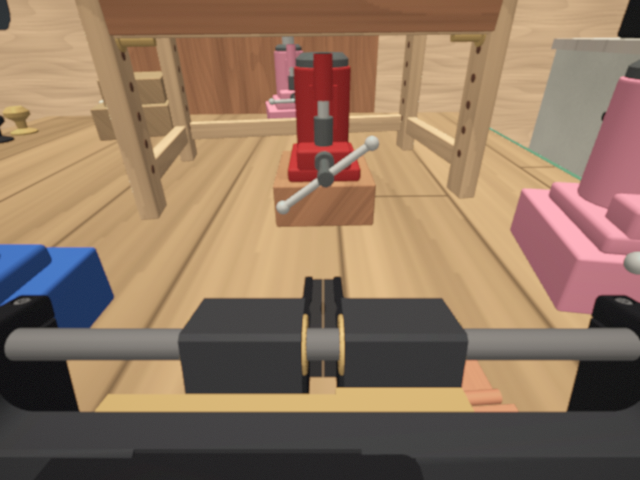

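The dark saddle sits low at (322,58), well clear of the board underside: z about 0.186 against 0.21. The board rests on the brass pegs at (137,41) and (467,38), and the valve is at about 0.64. Now I'll return upright and shut it.

```bash
python3 -m handwheel '{"hand":[0,0,0,0,0,0,0,0,0,0,0,0],"translation":[[0,0,30],[0,0,60],[0,0,90],[10,0,110],[20,0,110],[30,0,110],[40,0,110],[50,0,110],[52,0,110],[52,0,110],[52,0,110],[52,0,110]],"turn":[[-0.12,0,0],[-0.24,0,0],[-0.36,0,0],[-0.48,0,0],[-0.6,0,0],[-0.72,0,0],[-0.84,0,0],[-0.96,0,0],[-1.08,0,0],[-1.2,0,0],[-1.32,0,0],[-1.35,0,0]]}'
```

```text
time: 28.15
position: [0.6177, -0.1839, 0.2105]
tool_rot: [0.707, 0.707, 0.0, 0.005]
ft_force: [-0.8, 0.6, 0.1]
grip_width: 0.0008
grip_force: 0.0
```

```bash
python3 -m handwheel '{"hand":[0,0,0,0,0,0,0,0,0,0,0],"translation":[[0,35,0],[0,70,0],[0,105,0],[0,140,0],[0,170,0],[0,195,0],[0,208,0],[0,208,-20],[0,208,-40],[0,208,-50],[0,208,-50]],"turn":[[0,0,0],[0,0,0],[0,0,0],[0,0,0],[0,0,0],[0,0,0],[0,0,0],[0,0,0],[0,0,0],[0,0,0],[0,0,0]]}'
```

```text
time: 29.07
position: [0.6158, 0.02, 0.1543]
tool_rot: [0.709, 0.705, -0.001, -0.001]
ft_force: [-0.4, 0.1, 0.5]
grip_width: 0.0001
grip_force: 0.0
```

```bash
python3 -m handwheel '{"hand":[0,0,0,0,0,0,0,0,0,0,0,0],"translation":[[0,2,-4],[0,2,-8],[0,2,-12],[0,2,-15],[0,2,-18],[0,2,-21],[0,2,-24],[0,2,-27],[0,2,-30],[0,2,-33],[0,2,-35],[0,2,-35]],"turn":[[0,0,0],[0,0,0],[0,0,0],[0,0,0],[0,0,0],[0,0,0],[0,0,0],[0,0,0],[0,0,0],[0,0,0],[0,0,0],[0,0,0]]}'
python3 -m handwheel '{"hand":[0,0,0,0,0,0,0],"translation":[[0,0,-2],[0,0,-4],[0,0,-6],[0,0,-7],[0,0,-8],[0,0,-8],[0,0,-8]],"turn":[[0,0,0],[0,0,0],[0,0,0],[0,0,0],[0,0,0],[0,0,0],[0,0,0]]}'
```

```text
time: 30.07
position: [0.6263, 0.0214, 0.1234]
tool_rot: [0.709, 0.705, 0.007, 0.008]
ft_force: [9.5, 1.3, 6.6]
grip_width: 0.0005
grip_force: 5.0
time: 30.65
position: [0.628, 0.0211, 0.1161]
tool_rot: [0.709, 0.705, 0.009, 0.009]
ft_force: [10.7, 2.5, 6.1]
grip_width: 0.0005
grip_force: 5.8
```

A +10 N side force shows the tips have slipped to the outside of the ball. I'll lift off and measure the bar numerically from the wrist depth.

```bash
python3 -m handwheel '{"hand":[0,0,0,0,0,0],"translation":[[0,0,15],[0,0,40],[0,0,60],[0,-30,80],[0,-60,80],[0,-60,80]],"turn":[[0,0,0],[0,0,0],[0,0,0],[0,0,0],[0,0,0],[0,0,0]]}'
cat > v.py <<'E'
from h import *
def bar():
    im,d,i,f=grab("wrist"); P=cloud(d,i,f); hsv=cv2.cvtColor(im,cv2.COLOR_RGB2HSV)
    m=(d>0)&(abs(P[...,1]-.021)<.012)&(P[...,0]>.49)&(P[...,0]<.65)&(P[...,2]>.03)&(P[...,2]<.14)&(hsv[...,1]<60)&(hsv[...,2]>110)
    q=P[m]; x=q[:,0]; 
    print("n",m.sum(),"x",np.percentile(x,[0,100]).round(4)); k=np.polyfit(x,q[:,2],1); print("a",np.arctan(k[0]).round(4))
    for s in(x<x.min()+.012,x>x.max()-.012): print(" end",np.median(q[s],axis=0).round(4),"ztop",q[s][:,2].max().round(4))
    print(robot.get_obs()["position"].round(4))
bar()
E
python3 v.py
```

```text
time: 31.15
position: [0.6193, -0.0432, 0.1935]
tool_rot: [0.71, 0.704, 0.0, 0.003]
ft_force: [-0.3, 0.0, -0.2]
grip_width: 0.0005
grip_force: 0.0
n 2027 x [0.5039 0.6237]
a 0.1773
 end [0.5109 0.0261 0.0779] ztop 0.0814
 end [0.6177 0.0277 0.0973] ztop 0.1004
[ 0.6182 -0.0409  0.1924]
```

It did turn most of the way: the valve is at about 0.18, with the shut ball centre near x 0.620. I'll press again with the fingers centred on the ball.

```bash
python3 -m handwheel '{"hand":[0,0,0,0,0,0,0,0],"translation":[[2,30,0],[2,63,0],[2,63,-20],[2,63,-40],[2,63,-55],[2,63,-66],[2,63,-66],[2,63,-66]],"turn":[[0,0,0],[0,0,0],[0,0,0],[0,0,0],[0,0,0],[0,0,0],[0,0,0],[0,0,0]]}'
python3 -m handwheel '{"hand":[0,0,0,0,0,0,0,0,0,0],"translation":[[0,0,-2],[0,0,-4],[0,0,-6],[0,0,-8],[0,0,-9],[0,0,-10],[0,0,-11],[0,0,-12],[0,0,-12],[0,0,-12]],"turn":[[0,0,0],[0,0,0],[0,0,0],[0,0,0],[0,0,0],[0,0,0],[0,0,0],[0,0,0],[0,0,0],[0,0,0]]}'
```

```text
time: 31.87
position: [0.619, 0.0252, 0.1248]
tool_rot: [0.709, 0.705, -0.001, -0.001]
ft_force: [0.3, -0.2, 1.0]
grip_width: 0.0009
grip_force: 0.0
time: 32.7
position: [0.6207, 0.0247, 0.1142]
tool_rot: [0.709, 0.705, 0.001, 0.001]
ft_force: [1.7, 0.9, 5.0]
grip_width: 0.0003
grip_force: 2.5
```

```bash
python3 -m handwheel '{"hand":[0,0,0,0],"translation":[[0,0,-1],[0,0,-2],[0,0,-3],[0,0,-3]],"turn":[[0,0,0],[0,0,0],[0,0,0],[0,0,0]]}' | sed -n 2,4p
python3 -m handwheel '{"hand":[0,0,0],"translation":[[0,0,-1],[0,0,-1],[0,0,-1]],"turn":[[0,0,0],[0,0,0],[0,0,0]]}' | sed -n 2,4p
python3 v.py
```

```text
position: [0.6212, 0.0247, 0.1111]
tool_rot: [0.709, 0.705, 0.001, 0.002]
ft_force: [3.6, -0.8, 4.6]
position: [0.621, 0.0246, 0.1101]
tool_rot: [0.709, 0.705, 0.001, 0.001]
ft_force: [4.4, 0.6, 4.7]
n 2918 x [0.5039 0.6219]
a 0.0371
 end [0.5118 0.0253 0.0858] ztop 0.0891
 end [0.6195 0.0319 0.1101] ztop 0.1124
[0.621  0.0246 0.1102]
```

```bash
python3 -m handwheel '{"hand":[0,0,0],"translation":[[0,0,-1],[0,0,-1],[0,0,-1]],"turn":[[0,0,0],[0,0,0],[0,0,0]]}' | sed -n 2,4p
python3 -m handwheel '{"hand":[0,0,0],"translation":[[0,0,-0.5],[0,0,-0.5],[0,0,-0.5]],"turn":[[0,0,0],[0,0,0],[0,0,0]]}' | sed -n '2p;4p'
python3 -m handwheel '{"hand":[0,0,0],"translation":[[0,0,-0.5],[0,0,-0.5],[0,0,-0.5]],"turn":[[0,0,0],[0,0,0],[0,0,0]]}' | sed -n '2p;4p'
```

```text
position: [0.6208, 0.0246, 0.1091]
tool_rot: [0.709, 0.705, 0.001, 0.001]
ft_force: [3.1, 0.6, 4.8]
position: [0.6208, 0.0246, 0.1086]
ft_force: [3.5, 0.4, 5.1]
position: [0.6207, 0.0246, 0.108]
ft_force: [3.1, 0.1, 4.3]
```

```bash
python3 -m handwheel '{"hand":[0,0,0],"translation":[[0,0,-0.5],[0,0,-0.5],[0,0,-0.5]],"turn":[[0,0,0],[0,0,0],[0,0,0]]}' | sed -n '2p;4p'
python3 -m handwheel '{"hand":[0,0,0],"translation":[[0,0,-0.4],[0,0,-0.4],[0,0,-0.4]],"turn":[[0,0,0],[0,0,0],[0,0,0]]}' | sed -n '2p;4p'
```

```text
position: [0.6207, 0.0245, 0.1076]
ft_force: [4.4, 1.2, 6.2]
position: [0.6208, 0.0245, 0.1074]
ft_force: [3.7, -0.3, 6.7]
```

```bash
python3 -m handwheel '{"hand":[0,0,0],"translation":[[0,0,-0.4],[0,0,-0.4],[0,0,-0.4]],"turn":[[0,0,0],[0,0,0],[0,0,0]]}' | sed -n '2p;4p'
python3 -m handwheel '{"hand":[0,0,0],"translation":[[0,0,-0.3],[0,0,-0.3],[0,0,-0.3]],"turn":[[0,0,0],[0,0,0],[0,0,0]]}' | sed -n '2p;4p'
```

```text
position: [0.6208, 0.0245, 0.1072]
ft_force: [3.2, 0.2, 6.5]
position: [0.6208, 0.0245, 0.1071]
ft_force: [2.7, -0.4, 7.8]
```

```bash
python3 -m handwheel '{"hand":[0,0,0],"translation":[[0,0,-0.4],[0,0,-0.4],[0,0,-0.4]],"turn":[[0,0,0],[0,0,0],[0,0,0]]}' | sed -n '2p;4p'
python3 -m handwheel '{"hand":[0,0,0],"translation":[[0,0,-0.4],[0,0,-0.4],[0,0,-0.4]],"turn":[[0,0,0],[0,0,0],[0,0,0]]}' | sed -n '2p;4p'
```

```text
position: [0.6209, 0.0245, 0.1068]
ft_force: [3.9, -0.4, 8.6]
position: [0.6209, 0.0245, 0.1066]
ft_force: [3.6, -0.9, 10.3]
```

Snug at about 10 N. I'll hold briefly, lift clear and check.

```bash
python3 -m handwheel '{"hand":[0,0,0,0],"translation":[[0,0,0],[0,0,0],[0,0,0],[0,0,0]],"turn":[[0,0,0],[0,0,0],[0,0,0],[0,0,0]]}' | sed -n '1,4p'
python3 -m handwheel '{"hand":[0,0,0,0,0,0,0,0],"translation":[[0,0,15],[0,0,40],[0,0,70],[0,-30,90],[0,-60,90],[0,-60,90],[0,-60,90],[0,-60,90]],"turn":[[0,0,0],[0,0,0],[0,0,0],[0,0,0],[0,0,0],[0,0,0],[0,0,0],[0,0,0]]}' | sed -n '1,4p'
python3 v.py; python3 b.py
```

```text
time: 35.92
position: [0.6209, 0.0245, 0.1066]
tool_rot: [0.709, 0.705, 0.001, 0.002]
ft_force: [2.9, -1.4, 9.7]
time: 36.58
position: [0.6171, -0.0345, 0.1933]
tool_rot: [0.709, 0.705, -0.001, -0.003]
ft_force: [-0.4, 0.0, -0.3]
n 2076 x [0.5048 0.6265]
a -0.0057
 end [0.5119 0.0238 0.0885] ztop 0.0918
 end [0.6207 0.0259 0.088 ] ztop 0.0917
[ 0.6175 -0.0341  0.1934]
t 36.68 n 2433 drop mm 36.27 | z 0.1937 F [-0.2  0.2 -0.2]
```

```bash
python3 -c "
from rig import hand_in; print(hand_in())"
```

```text
the job is handed in; nothing more can be done
None
```

The job is handed in, with no verdict returned: the board came down at about 8 mm/s onto its pegs, the saddle sank about 2.5 cm clear, and the valve is nipped shut at about 10 N with the bar left free.

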